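# Fit the green-ringed lamp into the spectrometer's lamp holder

### The arm

A 6-joint arm with a two-finger parallel gripper is mounted at the origin on the work surface. World frame = base frame: x ahead of the robot, y to its left, z up, the work surface at z = 0. Lengths are in mm, angles in rad, forces in N, time in s.
With the tool pointing down it reaches from about 350 to 875 mm from the base axis. Payload 4.2 kg.
Tool frame: the origin (TCP) lies at the very end of the fingers, on their centre line; the grasp point (between the pads) lies 19 mm behind it (pinch_z is the distance from the TCP to the grasp point, in mm); z points along the fingers, y is the line along which they close (so a half turn about z gives the same grasp; the last joint's range is limited). The gripper opens to 85 mm and grips with 20 to 120 N. Pads are 22 mm wide; open, the fingers measure 114 mm over their backs; the gripper's body (76 mm by 85 mm) begins 54 mm behind the grasp point. The pads swing forward as they close: fully open they stand 13 mm farther back than shut.
Start: joints at [-0.875, 0.385, 0.008, 0, -1.194, -0.259], TCP at [264.413, -566.29, 199.212] pointing down, gripper open.
Joint ranges: [-3.14, 3.14], [-1.21, 2.06], [-1.07, 1.41], [-3.16, 2.05], [-2.99, -0.16], [-3.1, 3.1]. Speed limits (rad/s): [2.79, 2.79, 3.14, 3.14, 3.14, 3.14].

### API

Orientations are given as a unit quaternion [x, y, z, w].
In Python, from bench import * gives the robot as it stands.
- The arm moves only by the tool arm_command, never from a script. Its argument "steps" is one flat list of numbers, 4 for each row, row after row: the shift along the tool's x, y, z in m, then the turn about the tool's z in rad. In form: [tx, ty, tz, roll, tx, ty, tz, roll, ...]. A call has 1 to 20 rows; each row shifts and turns the commanded pose from where the row before left it, along the tool's axes as they then stand; what a row does not reach is not made up. A row lasts 1/8 s, in which the tool goes at most 62.5 mm and 10.7 degrees, less where a joint would pass 70% of its speed; a pose out of reach is approached as far as the arm can. A call with a gripper value outside its range is refused whole. "grip" is the finger opening in m, from 0 to 0.0854, set as the call begins (left out, the last holds). The fingers move at their own pace and stop on an object; the grip force is fixed at half the most. Time passes only in rows, so rows that do not move let the fingers close. It gives the time, the measured TCP pose, the force, the opening and the grip force at its end, in the units of the state.
- read_state(): the state, without advancing time (a new reading comes with each control period).
- get_image(name): name is "side" or "top"; returns the picture (384x512x3 uint8, red, green, blue); there is no depth.
- get_calibration(name): a dict with "camera_matrix" (3x3 intrinsics, pixels), "k1" (the pictures are not rectified: a ray, as slopes to the right and down, at radius r is drawn at 1 + k1 r^2 times it, then the intrinsics apply), "cam_to_world" (4x4, takes a point from camera to world coordinates). Camera axes: x right, y down, z forward; pixel columns grow to the right and rows downward; lengths in mm; the calibration is good to about 2 mm. A picture is of the moment at which its call begins. get_calibration takes no time and is no camera call.
- job_done(): hands the job in; it is judged then, once.
The state is a dict: "clock": time; "joints": joint angles; "joint_vel": joint speeds; "joint_efforts": joint torques, N m; "position": TCP position; "ee_rot": TCP orientation; "contact_force": force on the tool from outside, world axes, zero at the start; "wrist_torque": the same for the moment, N m; "gripper_width": finger opening in mm; "grasp_force": force on a finger pad.
Only numpy, scipy, OpenCV 4.12 (cv2) and the standard library are available. Lean on these libraries where they do the work, as an engineer would, in place of code of your own. Each camera call takes 0.05 s, during which the arm holds its last target. There are 200 camera calls.

### The job

Draw the lamp with the green ring out of its storage sleeve and fit it into the lamp holder: slide its white base all the way in under the hood, until it just meets the stop plate hidden inside without shoving that out of its setting, then press the glass end down past the yellow sprung jaw until the lamp lies flat and fully home in the fork clip, with the jaw closed again over it. Only its base can be reached in the sleeve, and the hood leaves no room for fingers there, so lay the lamp down on the orange rest, let go, and take it again by the glass. Press gently, and leave the red-ringed lamp in its sleeve and the bottle and the beaker where they are.

Things in the scene. Friction and masses are not known exactly. Their poses are not given: they have to be found in the camera images.
- lamp_mid (a point): middle of the lamp to be fitted: a straight cylinder, 26 mm in diameter, 160 mm long, about 0.12 kg. x axis along it from base end (-80 mm) to glass tip (+80). White base from -80 to -38 mm with a GREEN ring from -72 to -62 (end face green too), the rest clear glass with a steel electrode inside; same diameter all along. It starts lying in one of the store's two sleeves, base outwards
- lamp_base (a point): centre of the base end face of the same lamp, 80 mm from its middle; same axes
- spare_mid (a point): middle of the other, identical lamp with a RED ring, in the other sleeve; it must stay there
- store_mouth (a point): storage block, fixed, blue and grey, 135 mm long (x), 150 wide (y), 60 high, with two level blind sleeves at y = +37.5 and -37.5 mm, bore 30 x 30, 130 deep. Point: middle of the front face, 38 mm above the table (the stored lamps' axes); x points into the sleeves. A stored lamp sticks out 34 to 38 mm; draw it straight out along -x by some 140 mm. Bore floor 13 mm below this point
- rest_top (a point): orange lamp rest, fixed: two V supports, 10 mm thick, at x = -38 and +38 mm, on a plate 100 x 50 x 6 mm. Point: midway between them on the axis of a lamp lying in the Vs, 40 mm above the table; x along that lamp. Between the Vs 66 mm are free for fingers
- holder: lamp holder, fixed: aluminium plate 180 x 80 x 6 mm with a white hooded socket towards -x and a fork clip towards +x. Origin at table level straight under the seat; x from hood to clip, z up. More than 60 N on the holder would break the lamp
- seat (a point): the axis of the lamp when fully home, 46 mm above the table; x along the lamp, base to -x; by the stop's setting the lamp's middle ends at x = 0 to +24. The lamp then lies on the floors of hood and clip, 13 mm below this point. A level lamp 28 mm higher clears jaw and roof: slide it in along -x there, then lower it. Fingers have room only between hood and clip (x -36 to +56 mm), also on the way in
- hood_mouth (a point): middle of the hood's opening, at x = -36, z = 0 in the seat's frame. Hood: open only towards +x, 32 mm wide inside. In it stands an upright stop plate, as high as the hood, set 20 to 44 mm behind this point, differently each time and not measured: feel for it with the base. Over 10 N shifts it (3 mm are allowed). Floor 13 mm below, underside of the roof 48 mm above this point, roof top 52 mm above, walls 4 mm
- jaw_tip (a point): middle of the round lip (radius 3 mm) at the top of the yellow jaw; jaw shut: x +64, y +12.2, z +10.8 mm in the seat's frame, overhanging the lamp by some 4 mm. The fork clip reaches from x +56 to +72 mm; its fixed steel prong is on the -y side (inner face y = -13.6, top z = +12 mm). The top of a seated lamp is at z = +13 mm, so shut fingertips can press on it over the clip
- jaw (a joint): angle of the yellow jaw about a hinge below the lamp, along the seat's x: 0 shut, grows as the lip swings outwards (+y), to about 0.11 rad while the lamp passes, then snaps back. Spring 0.06 N m when shut plus 0.8 N m per rad: pushing the lamp past takes some 5 to 15 N downwards at the clip
- bottle: amber bottle, 48 mm in diameter, 95 mm high, bystander; origin at the centre of its underside
- beaker: white ceramic cup, 48 mm in diameter, 60 mm high, bystander; origin at the centre of its underside
Mind the look-alikes: they are no part of the job. What is shaped like the part that bears store_mouth but turquoise is not meant.

How it is judged:
By the outcome, as a careful person would: the job done as asked, in the order asked, and still so for the second after the job is handed in, with the robot touching nothing.
It also fails if it takes over 56 s, if anything falls off the work surface, if the arm or the gripper's body presses on something with over 40 N, if the wrist force passes 120 N, or if a joint passes its speed limit or range.

## Working session

There is one attempt and no reset: what is moved stays moved. The work goes in short steps, Python scripts to look and compute and a tool call to move; the robot and the scene stay as the last step left them, time stands still between calls to the robot, and variables do not carry over. Pictures are saved under pics/ and viewed, at most 10 in all, crops included, and the job is handed in when it is done.

Besides the shell and the picture viewer there is one more tool, called after ">>>" as name(argument=value, ...) on one line, values as JSON. arm_command: Moves the arm, as the interface text tells. Its arguments: {"type":"object","properties":{"steps":{"type":"array","items":{"type":"number"}},"grip":{"type":"number"}},"required":["steps"]}

```bash
mkdir -p pics; cat > h.py <<'E'
from bench import *
import numpy as np, cv2
def snap(n,f,crop=None,s=1):
    im=get_image(n)[:,:,::-1]
    np.save('pics/'+f+'.npy',im)
    cv2.imwrite('pics/'+f+'.png',cv2.resize(im,None,fx=1.5,fy=1.5,interpolation=cv2.INTER_CUBIC))
def ray(n,u,v):
    c=get_calibration(n);K=np.array(c['camera_matrix']);T=np.array(c['cam_to_world'])
    d=cv2.undistortPoints(np.array([[[u,v]]],float),K,np.array([c['k1'],0,0,0,0.]))[0,0]
    # check convention: distorted = undist*(1+k1 r^2)
    return T[:3,3],T[:3,:3]@np.array([d[0],d[1],1])
def atz(n,u,v,z):
    o,d=ray(n,u,v);return np.round((o+d*(z-o[2])/d[2])[:2],1)
def proj(n,p):
    c=get_calibration(n);K=np.array(c['camera_matrix']);T=np.array(c['cam_to_world'])
    q=T[:3,:3].T@(np.array(p,float)-T[:3,3]);a=q[:2]/q[2];a=a*(1+c['k1']*(a@a))
    return np.round(K[:2,:2]@a+K[:2,2],1)
E
python3 - <<'E'
from h import *
for n in('side','top'):
    snap(n,n+'0');c=get_calibration(n);print(n,np.round(c['camera_matrix'],1).tolist(),c['k1'],np.round(c['cam_to_world'],3).tolist())
print(read_state())
E
```

```text
side [[426.3, 0.0, 251.6], [0.0, 426.3, 191.1], [0.0, 0.0, 1.0]] 0.05470925020667495 [[-0.726, -0.515, 0.456, 64.48], [-0.688, 0.546, -0.479, 576.483], [-0.002, -0.661, -0.75, 864.162], [0.0, 0.0, 0.0, 1.0]]
top [[457.2, 0.0, 254.7], [0.0, 457.2, 192.0], [0.0, 0.0, 1.0]] -0.17595154620746292 [[0.004, -0.983, 0.185, 331.508], [-1.0, -0.004, 0.0, 94.776], [0.0, -0.185, -0.983, 1245.816], [0.0, 0.0, 0.0, 1.0]]
{'clock': 0.1, 'joints': array([-8.75389554e-01,  3.85459813e-01,  6.75451431e-03, -4.34549894e-04,
       -1.19397467e+00, -2.58593372e-01]), 'joint_vel': array([ 0.00111701, -0.00191608,  0.00383142,  0.00052937, -0.00042164,
        0.00015672]), 'joint_efforts': array([-5.18300494e-04, -3.93319738e+01,  1.88929814e+01,  4.19787839e+00,
       -2.58906031e-03,  1.69005236e-07]), 'position': array([ 264.17272274, -565.78425298,  198.23994523]), 'ee_rot': array([-2.16596112e-01,  9.76260824e-01,  9.29412161e-04, -2.52992882e-04]), 'contact_force': array([-0.10297027,  0.14694034, -0.45820151]), 'wrist_torque': array([-0.02343425, -0.03068839, -0.05026608]), 'grasp_force': 0.0, 'gripper_width': 85.22651024746163}
```

View pics/top0.png

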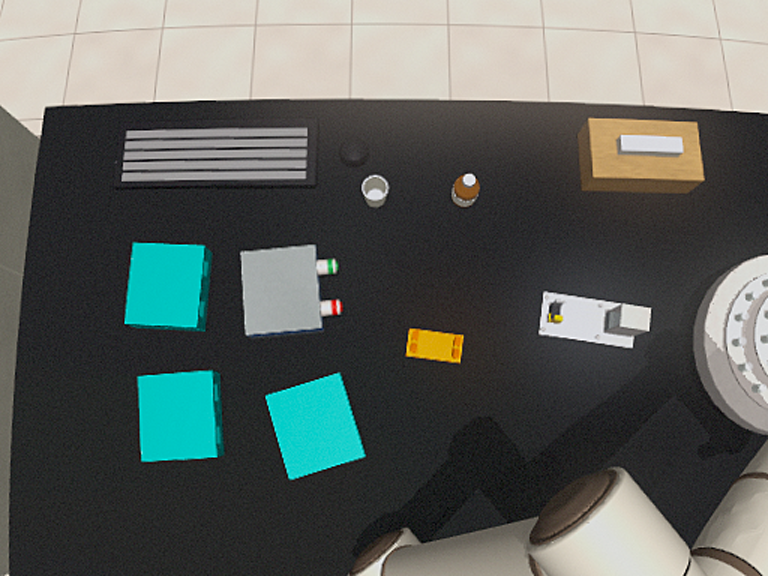

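View pics/side0.png

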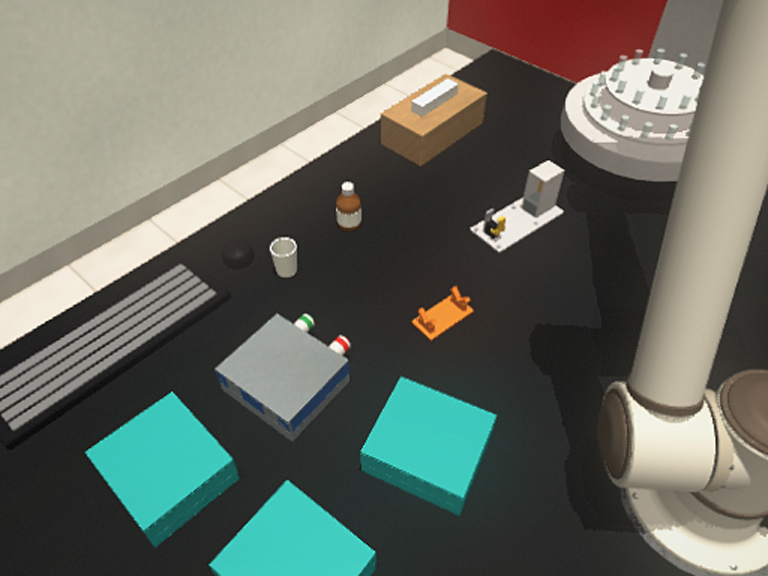

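The top view shows the grey store at about (283,290) with the green lamp at (330,266) and the red one below it. The orange rest is at (435,345) and the holder at (593,318), with its hood to the right; these are 1.5x pixels. I'll enlarge both views.

```bash
python3 - <<'E'
import numpy as np,cv2
def comp(f,crops,out,s):
    im=np.load('pics/'+f+'.npy');C=np.zeros((600,800,3),np.uint8)
    for (x0,y0,x1,y1,ox,oy) in crops:
        c=cv2.resize(im[y0:y1,x0:x1],None,fx=s,fy=s,interpolation=cv2.INTER_CUBIC)
        for k in range(x0,x1):
            if k%10==0: 
                cv2.line(c,((k-x0)*s,0),((k-x0)*s,6),(0,255,255),1); cv2.putText(c,str(k),((k-x0)*s,16),0,.35,(0,255,255),1)
        for k in range(y0,y1):
            if k%10==0: 
                cv2.line(c,(0,(k-y0)*s),(6,(k-y0)*s),(0,255,255),1); cv2.putText(c,str(k),(8,(k-y0)*s+4),0,.35,(0,255,255),1)
        C[oy:oy+c.shape[0],ox:ox+c.shape[1]]=c
    cv2.imwrite('pics/'+out+'.png',C)
comp('top0',[(155,155,235,230,0,0),(262,210,317,250,420,0),(350,185,440,237,335,290)],'ct',5)
comp('side0',[(140,200,240,300,0,0),(270,185,320,230,505,0),(308,102,380,170,435,235)],'cs',5)
E
```

```text
(no output)
```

View pics/ct.png

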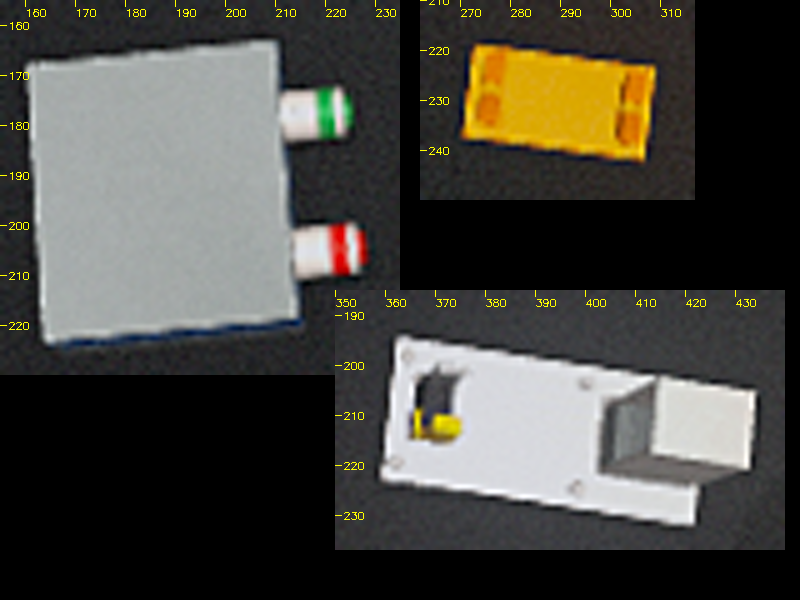

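View pics/cs.png

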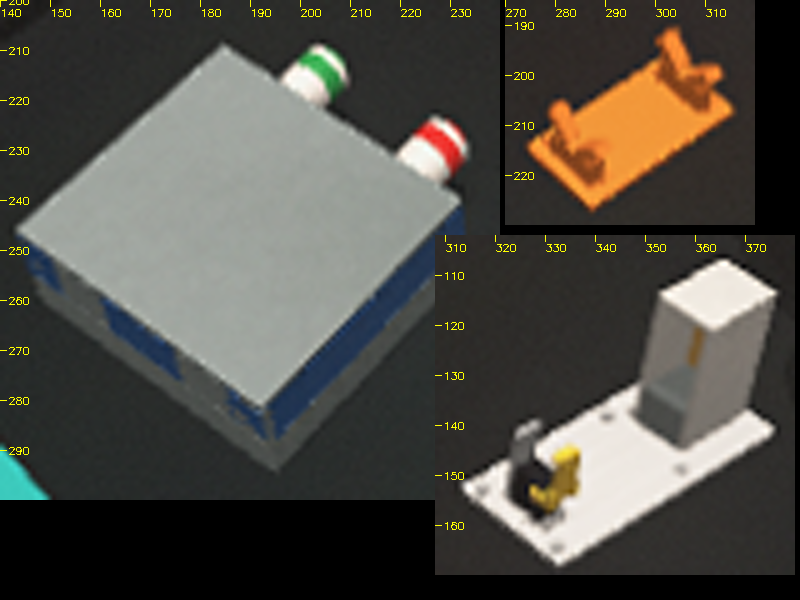

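The enlarged crops show the store, rest, hood and plate corners clearly in both views. The green lamp's end is at top (225,177.5) and side (207,214). Next I fit the poses.

```bash
cat > fit.py <<'E'
from h import *
from scipy.optimize import least_squares
def fit(name,obs,x0,off=False):
    def pts(p,l,plate):
        c,s=np.cos(p[2]),np.sin(p[2]);x=l[0]+(p[3] if plate else 0);y=l[1]
        return [p[0]+c*x-s*y,p[1]+s*x+c*y,l[2]]
    def res(p): return np.concatenate([proj1(o[0],pts(p,o[2],len(o)>3))-(np.array(o[1])-.5*0) for o in obs])
    r=least_squares(res,x0,loss='soft_l1',f_scale=1.)
    print(name,np.round(r.x,3),'res',np.round(r.fun,1).tolist());return r.x
def proj1(n,p):
    c=CAL[n];K=np.array(c['camera_matrix']);T=np.array(c['cam_to_world'])
    q=T[:3,:3].T@(np.array(p,float)-T[:3,3]);a=q[:2]/q[2];a=a*(1+c['k1']*(a@a))
    return K[:2,:2]@a+K[:2,2]
CAL={n:get_calibration(n) for n in('side','top')}
t,s='top','side'
if __name__=='__main__':
    S=fit('store',[(t,(209.5,163.3),(0,-75,60)),(t,(213.7,218.5),(0,75,60)),(t,(160,168),(135,-75,60)),(t,(163.5,222.7),(135,75,60)),
     (s,(184,208.5),(0,-75,60)),(s,(231.5,239),(0,75,60)),(s,(193,281),(135,75,60)),(s,(143,246),(135,-75,60))],[300,200,1.57])
    R=fit('rest',[(t,(271,218.5),(50,-25,6)),(t,(307,223.5),(-50,-25,6)),(t,(305,241.7),(-50,25,6)),(t,(270.5,237.3),(50,25,6)),
     (s,(275.5,214),(50,-25,6)),(s,(287.5,226.7),(50,25,6)),(s,(315.5,207),(-50,25,6))],[250,50,1.57])
    H=fit('holder',[(t,(361.5,194.2),(90,-40,6),1),(t,(359.3,222.5),(90,40,6),1),(t,(422,231.5),(-90,40,6),1),
     (s,(314,152.5),(90,-40,6),1),(s,(333,168),(90,40,6),1),(s,(377,140.5),(-90,40,6),1),
     (t,(413.7,203),(-36,-20,98)),(t,(411.3,218.7),(-36,20,98)),(s,(354,113.5),(-36,-20,98)),(s,(364,120.3),(-36,20,98))],[250,-100,1.57,0])
    c,sn=np.cos(H[2]),np.sin(H[2])
    j=[H[0]+c*64-sn*12.2,H[1]+sn*64+c*12.2,56.8];print('jaw proj',proj1(t,j),proj1(s,j))
    c,sn=np.cos(S[2]),np.sin(S[2])
    for x in(-38,-34):
        b=[S[0]+c*x+sn*37.5,S[1]+sn*x-c*37.5,38];print('base',np.round(b,1),proj1(t,b),proj1(s,b))
    print(proj1(t,[264.2,-565.8,198]))
E
python3 fit.py
```

```text
store [559.262 208.251   7.964] res [0.1, -0.4, 0.9, -0.2, -0.2, 0.2, 0.1, 0.8, 0.0, -0.0, 0.7, 0.2, -1.0, 0.3, -0.4, -0.3]
rest [ 459.014    1.79  -281.29 ] res [0.7, 0.8, 1.0, 0.1, 1.1, 0.1, -0.9, 0.1, -1.9, 0.7, -0.5, 0.1, -0.2, -0.1]
holder [ 506.571 -281.323  -17.428   -6.04 ] res [0.8, 0.6, -0.2, 0.6, -0.3, 0.9, -0.5, -0.3, 0.2, -0.3, -0.5, 0.4, 0.5, -0.1, 1.6, -0.7, -1.0, 0.7, -0.4, 1.0]
jaw proj [371.85796478 211.62226318] [333.76520845 145.9914542 ]
base [600.7 174.6  38. ] [225.5024162  176.82304624] [206.80028497 211.61976657]
base [600.3 178.6  38. ] [224.03336141 176.97552751] [205.73156322 212.63050643]
[525.93402037 300.17494803]
```

>>> arm_command(steps=[0,0,0,-0.178,0,0,0,-0.178,0,0,0,-0.178,0,0,0,-0.178,0,0,0,-0.178,0,0,0,-0.178,0,0,0,-0.176,-0.05,-0.029,0,0,-0.05,-0.029,0,0,-0.05,-0.029,0,0,-0.05,-0.029,0,0,-0.05,-0.029,0,0,-0.05,-0.029,0,0,-0.05,-0.029,0,0,-0.05,-0.029,0,0,-0.05,-0.029,0,0,-0.05,-0.029,0,0,-0.05,-0.029,0,0,-0.05,-0.029,0,0,-0.05,-0.029,0,0], grip=0.055)

```text
clock: 2.6
position: [568.0, 123.0, 198.9]
ee_rot: [0.745, -0.667, -0.0, 0.0]
contact_force: [1.5, -1.0, 0.0]
gripper_width: 55.0
grasp_force: 0.0
```

```bash
cat >> h.py <<'E'
def plan(x,y,z,deg):
    s=read_state();q=s['ee_rot'];th=2*np.arctan2(q[1],q[0]);p=s['position'];d=np.array([x,y,z])-p
    roll=-((np.radians(deg)-th+np.pi)%(2*np.pi)-np.pi)
    for nm,a in(('before roll',th),('after roll',np.radians(deg))):
        print(nm,np.round([d[0]*np.cos(a)+d[1]*np.sin(a),d[0]*np.sin(a)-d[1]*np.cos(a),-d[2]],1),'roll',round(roll,4))
    print('pos',np.round(p,1),'th',round(np.degrees(th)%360,2),'q',np.round(q,4),'F',np.round(s['contact_force'],1),'w',round(s['gripper_width'],1),'t',round(s['clock'],2),'j',np.round(s['joints'],2))
E
python3 -c "
from h import *
plan(598.9,191.5,120,276.3)"
```

```text
before roll [-64.7 -38.3  78.9] roll 0.0004
after roll [-64.7 -38.2  78.9] roll 0.0004
pos [568.  123.  198.9] th 276.32 q [ 7.450e-01 -6.671e-01 -2.000e-04  3.000e-04] F [ 1.5 -1.   0. ] w 55.0 t 2.6 j [ 0.49  0.31 -0.1  -0.   -1.16 -0.38]
```

>>> arm_command(steps=[-0.0325,-0.019,0.04,0,-0.0325,-0.019,0.04,0,0,0,0,0,0,0,0,0])

```text
clock: 3.1
position: [598.4, 189.7, 119.3]
ee_rot: [0.745, -0.667, 0.0, 0.0]
contact_force: [0.6, 0.4, 0.1]
gripper_width: 55.1
grasp_force: 0.0
```

```bash
python3 - <<'E'
from h import *
plan(598.9,191.5,19,276.3)
a=get_image('side')[:,:,::-1];b=get_image('top')[:,:,::-1]
p=read_state()['position']
print(proj('side',p),proj('top',p))
A=cv2.resize(a[165:265,130:260],None,fx=4,fy=4,interpolation=2);B=cv2.resize(b[130:230,155:255],None,fx=2.7,fy=2.7,interpolation=2)
C=np.zeros((400,800,3),np.uint8);C[:,:520]=A;C[:270,525:795]=B
cv2.imwrite('pics/c1.png',C)
E
```

```text
before roll [ -1.7  -0.7 100.3] roll 0.0004
after roll [ -1.7  -0.6 100.3] roll 0.0004
pos [598.4 189.7 119.3] th 276.32 q [ 7.45e-01 -6.67e-01  1.00e-04  3.00e-04] F [0.6 0.4 0.1] w 55.1 t 3.1 j [ 0.56  0.45 -0.09  0.   -1.02 -0.45]
[199.7 193.3] [217.6 170.4]
```

View pics/c1.png

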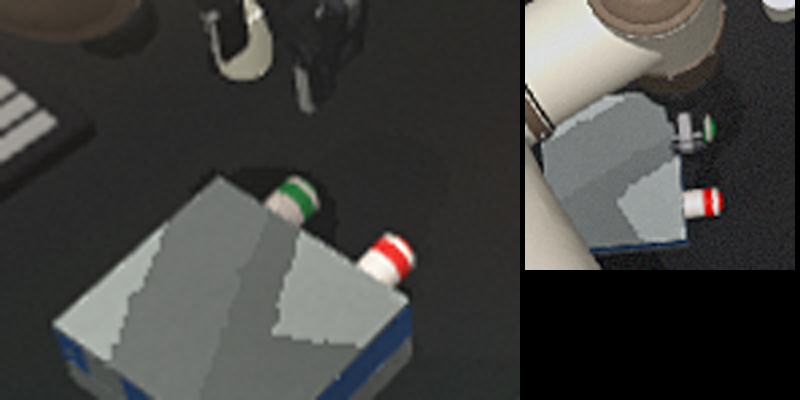

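The side view shows both fingertips straddling the lamp line, at about (190,185) and (206,192) in full-picture pixels. That matches the calibration, so I descend and grip.

>>> arm_command(steps=[-0.0015,-0.0005,0.04,0,0,0,0.04,0,0,0,0.02,0,0,0,0,0,0,0,0,0])

```text
clock: 3.82
position: [600.0, 191.6, 21.4]
ee_rot: [0.745, -0.667, 0.001, -0.002]
contact_force: [-0.2, -0.3, 1.2]
gripper_width: 55.0
grasp_force: 0.0
```

>>> arm_command(steps=[0,0,0,0,0,0,0,0,0,0,0,0,0,0,0,0,0,0,0,0,0,0,0,0], grip=0.0)

```text
clock: 4.58
position: [598.7, 191.5, 19.1]
ee_rot: [0.745, -0.667, -0.0, 0.0]
contact_force: [-0.2, 0.4, 0.2]
gripper_width: 0.0
grasp_force: 0.0
```

```bash
python3 -c "
from h import *
plan(598.9,191.5,19,276.3)"
```

```text
before roll [ 0.  -0.2  0.1] roll 0.0001
after roll [ 0.  -0.2  0.1] roll 0.0001
pos [598.7 191.5  19.1] th 276.31 q [ 7.449e-01 -6.671e-01 -0.000e+00  1.000e-04] F [-0.2  0.4  0.2] w 0.0 t 4.58 j [ 0.57  0.56 -0.19 -0.   -0.81 -0.46]
```

```bash
python3 - <<'E'
from h import *
a=get_image('side')[:,:,::-1];b=get_image('top')[:,:,::-1]
p=read_state()['position']
print(proj('side',p),proj('top',p))
A=cv2.resize(a[165:265,150:250],None,fx=4,fy=4,interpolation=2);B=cv2.resize(b[140:235,155:255],None,fx=4,fy=4,interpolation=2)
C=np.zeros((400,800,3),np.uint8);C[:,:400]=A;C[:380,400:]=B
cv2.imwrite('pics/c2.png',C)
E
```

```text
[202.9 220.7] [219.8 179. ]
```

View pics/c2.png

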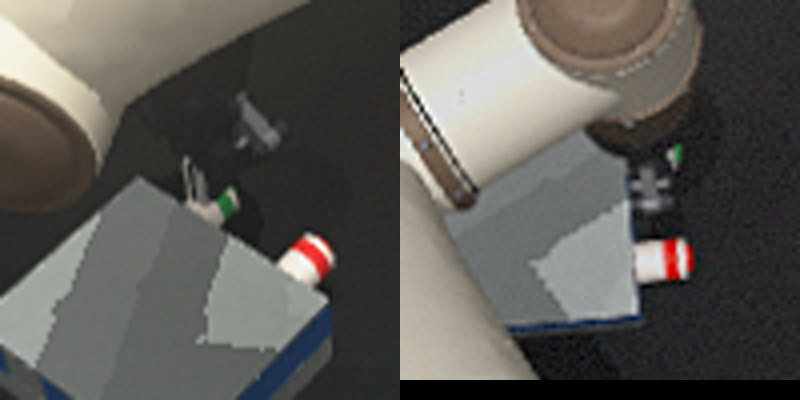

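The top crop shows the green end still where it was, at about (223.7,178.7) in full-picture pixels. The finger steel overlaps the lamp's lower half. A width of 0 doesn't fit with that, so I test by drawing a short way and tracking the green ring.

```bash
cat >> h.py <<'E'
def green():
    for n in('side','top'):
        im=get_image(n).astype(int);m=(im[...,1]>im[...,0]+40)&(im[...,1]>im[...,2]+30)
        v,u=np.nonzero(m);print('green',n,m.sum(),np.round([u.mean(),v.mean()],1) if len(u) else '')
E
python3 -c "
from h import *
green();s=read_state();print(s['gripper_width'],s['grasp_force'])"
```

```text
green side 12 [205.9 215.8]
green top 4 [224.  177.5]
0.15744404593213768 0.0
```

>>> arm_command(steps=[0.005,0,0,0,0.01,0,0,0,0.01,0,0,0,0,0,0,0])

```text
clock: 5.28
position: [601.5, 165.5, 19.2]
ee_rot: [0.744, -0.668, -0.0, 0.0]
contact_force: [0.8, 0.8, 0.1]
gripper_width: 0.2
grasp_force: 0.0
```

```bash
python3 -c "
from h import *
green();plan(598.9,191.5,19,276.3)"
```

```text
green side 29 [204.  213.8]
green top 13 [220.1 179.7]
before roll [-25.3  -0.1   0.2] roll -0.0006
after roll [-25.3  -0.1   0.2] roll -0.0006
pos [601.6 166.3  19.2] th 276.27 q [ 7.447e-01 -6.674e-01  0.000e+00 -1.000e-04] F [-0.1  0.3  0.2] w -0.4 t 5.38 j [ 0.53  0.56 -0.21  0.   -0.81 -0.42]
```

```bash
python3 - <<'E'
from h import *
a=get_image('side')[:,:,::-1];b=get_image('top')[:,:,::-1]
p=read_state()['position']
print(proj('side',p),proj('top',p))
f=lambda x:(255*(x/255.)**.5).astype(np.uint8)
A=cv2.resize(f(a[165:240,175:240]),None,fx=6,fy=6,interpolation=2);B=cv2.resize(f(b[140:215,190:255]),None,fx=6,fy=6,interpolation=2)
cv2.imwrite('pics/c3.png',np.hstack([A,B]))
E
```

```text
[209.5 214.3] [228.8 178. ]
```

View pics/c3.png

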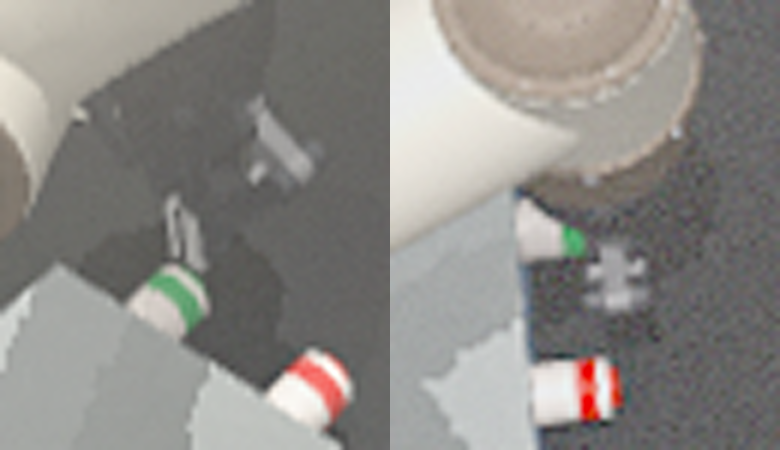

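The side crop shows shut finger strips ending at about (208,210) by the lamp's top edge. The top crop shows a silver H at (227.8,185.8). I triangulate both to find where the fingers really are.

```bash
python3 - <<'E'
from h import *
def tri(a,b):
    o1,d1=ray('side',*a);o2,d2=ray('top',*b)
    A=np.stack([d1,-d2],1);k=np.linalg.lstsq(A,o2-o1,rcond=None)[0]
    p,q=o1+k[0]*d1,o2+k[1]*d2;print(a,b,np.round((p+q)/2,1),'gap',round(np.linalg.norm(p-q),1))
H=(227.8,185.8)
for a in[(205.8,204.2),(208,209.7),(222.5,189),(219,185),(226,195)]:tri(a,H)
print(ray('side',251.6,191.1),proj('side',[600,100,50]),atz('side',*proj('side',[600,100,50]),50))
# green lamp now
tri((204.5,213.5),(220.5,179.5)); tri((203.5,213.5),(220.3,177.5))
for z in(19,40,70,100):print(z,proj('side',[601,166,z]),proj('top',[601,166,z]))
E
```

```text
(205.8, 204.2) (227.8, 185.8) [578.4 174.4  81.4] gap 28.4
(208, 209.7) (227.8, 185.8) [580.1 173.3  59. ] gap 20.9
(222.5, 189) (227.8, 185.8) [552.6 160.5 148.3] gap 2.5
(219, 185) (227.8, 185.8) [553.9 162.7 160.9] gap 7.0
(226, 195) (227.8, 185.8) [552.1 158.6 128.4] gap 13.2
(array([ 64.48022034, 576.48275532, 864.16231285]), array([ 0.4559443 , -0.47878714, -0.75025174])) [228.3 192.1] [600. 100.]
(204.5, 213.5) (220.5, 179.5) [591.5 187.8  50.2] gap 2.2
(203.5, 213.5) (220.3, 177.5) [597.  188.   46.1] gap 0.0
19 [209.8 214.3] [229.1 178.2]
40 [209.2 209.1] [228.6 176.6]
70 [208.3 201.3] [228.  174.1]
100 [207.3 193.2] [227.3 171.5]
```

The tips seem to have shut above the lamp: its -X flank stays visible below them, so the real tip height is in doubt. I check it with a gentle touch on the bare table beside the lamp.

>>> arm_command(steps=[0.02,0,0,0,0.02,0,0,0,0,0,0.005,0,0,0,0.005,0,0,0,0.005,0,0,0,0,0,0,0,0,0])

```text
clock: 6.35
position: [606.0, 127.2, 4.2]
ee_rot: [0.745, -0.667, 0.0, -0.0]
contact_force: [-0.3, -0.3, -0.0]
gripper_width: -0.0
grasp_force: 0.0
```

```bash
python3 - <<'E'
from h import *
plan(598.9,191.5,19,276.3);p=read_state()['position']
print(proj('side',p),proj('top',p))
a=get_image('side')[:,:,::-1];b=get_image('top')[:,:,::-1]
f=lambda x:(255*(x/255.)**.45).astype(np.uint8)
A=cv2.resize(f(a[150:230,180:245]),None,fx=6,fy=6,interpolation=2);B=cv2.resize(f(b[140:220,195:260]),None,fx=6,fy=6,interpolation=2)
cv2.imwrite('pics/c4.png',np.hstack([A,B]))
E
```

```text
before roll [-64.7  -0.1 -14.8] roll 0.0006
after roll [-64.7  -0.  -14.8] roll 0.0006
pos [606.  127.2   4.2] th 276.33 q [ 7.451e-01 -6.670e-01  1.000e-04 -0.000e+00] F [-0.3 -0.3 -0. ] w -0.0 t 6.35 j [ 0.47  0.57 -0.23  0.   -0.77 -0.36]
[220.  208.3] [243.3 177.7]
```

View pics/c4.png

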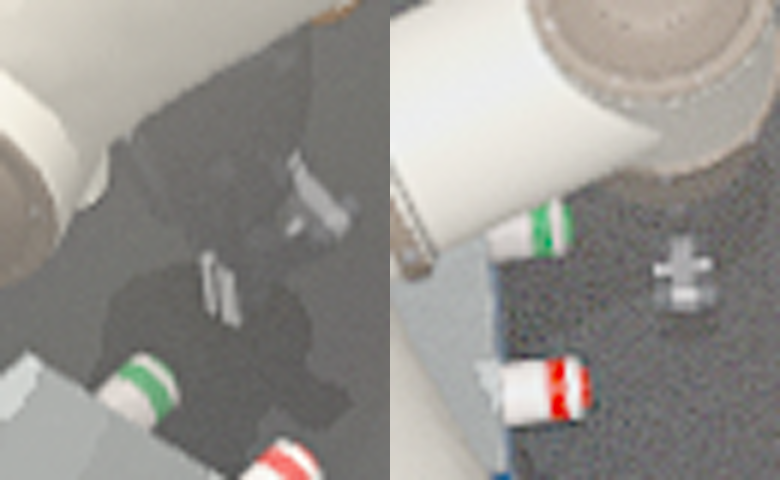

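The side crop shows the shut tips at about (219.7,204.2) and (215,201.7). The expected spot is (220,208.3), so they hang roughly 20 mm higher than reported. I go on down to the touch.

>>> arm_command(steps=[0,0,0.003,0,0,0,0.003,0,0,0,0,0])

```text
clock: 6.82
position: [605.6, 126.8, -2.2]
ee_rot: [0.745, -0.667, -0.0, 0.0]
contact_force: [0.4, -0.4, -0.3]
gripper_width: 0.2
grasp_force: 0.0
```

>>> arm_command(steps=[0,0,0.003,0,0,0,0.002,0,0,0,0,0])

```text
clock: 7.2
position: [605.7, 126.8, -7.0]
ee_rot: [0.745, -0.667, -0.0, 0.0]
contact_force: [-0.1, -0.0, -0.5]
gripper_width: 0.4
grasp_force: 0.0
```

>>> arm_command(steps=[0,0,0.002,0,0,0,0.002,0,0,0,0,0])

```text
clock: 7.58
position: [605.7, 126.8, -11.0]
ee_rot: [0.745, -0.667, -0.0, 0.0]
contact_force: [-0.7, -0.9, -0.1]
gripper_width: 0.1
grasp_force: 0.0
```

The reported z is now below the table with no contact, so the tip offset is real. I continue to find its size.

>>> arm_command(steps=[0,0,0.002,0,0,0,0.002,0,0,0,0,0])

```text
clock: 7.95
position: [605.7, 126.8, -15.0]
ee_rot: [0.745, -0.667, -0.0, 0.0]
contact_force: [-0.7, 0.0, 0.1]
gripper_width: -0.3
grasp_force: 0.0
```

>>> arm_command(steps=[0,0,0.002,0,0,0,0.001,0,0,0,0,0])

```text
clock: 8.32
position: [605.8, 126.8, -17.9]
ee_rot: [0.745, -0.667, -0.0, 0.0]
contact_force: [-0.5, 0.5, -0.1]
gripper_width: 0.0
grasp_force: 0.0
```

>>> arm_command(steps=[0,0,0.002,0,0,0,0.001,0,0,0,0,0])

```text
clock: 8.7
position: [605.8, 126.8, -20.9]
ee_rot: [0.745, -0.667, -0.0, 0.0]
contact_force: [0.3, 0.1, 0.4]
gripper_width: -0.3
grasp_force: 0.0
```

>>> arm_command(steps=[0,0,0.002,0,0,0,0.002,0,0,0,0,0])

```text
clock: 9.07
position: [605.7, 126.8, -25.1]
ee_rot: [0.745, -0.667, -0.0, 0.0]
contact_force: [-0.9, 0.3, -0.1]
gripper_width: -0.2
grasp_force: 0.0
```

>>> arm_command(steps=[0,0,0.002,0,0,0,0.001,0,0,0,0,0])

```text
clock: 9.45
position: [605.8, 126.9, -27.9]
ee_rot: [0.745, -0.667, -0.0, 0.0]
contact_force: [0.5, -0.5, -0.1]
gripper_width: -0.4
grasp_force: 0.0
```

>>> arm_command(steps=[0,0,0.002,0,0,0,0.001,0,0,0,0,0])

```text
clock: 9.82
position: [605.8, 126.8, -30.9]
ee_rot: [0.745, -0.667, -0.0, 0.0]
contact_force: [0.8, 0.5, 0.3]
gripper_width: -0.1
grasp_force: 0.0
```

>>> arm_command(steps=[0,0,0.001,0,0,0,0.001,0,0,0,0,0])

```text
clock: 10.2
position: [606.0, 126.9, -32.0]
ee_rot: [0.745, -0.667, 0.0, -0.0]
contact_force: [-1.7, -0.2, 5.2]
gripper_width: 0.0
grasp_force: 2.5
```

>>> arm_command(steps=[0,0,0.001,0,0,0,0.001,0,0,0,0,0])

```text
clock: 10.58
position: [606.0, 126.9, -32.0]
ee_rot: [0.745, -0.667, 0.0, -0.0]
contact_force: [-5.3, -0.2, 14.6]
gripper_width: 0.1
grasp_force: 7.5
```

>>> arm_command(steps=[0,0,0.001,0,0,0,0.001,0,0,0,0,0])

```text
clock: 10.95
position: [606.1, 126.9, -32.1]
ee_rot: [0.745, -0.667, 0.001, -0.0]
contact_force: [-8.6, -0.1, 25.4]
gripper_width: -0.0
grasp_force: 12.5
```

The table is touched at a reported z of -32, so the true tip height is the reported value plus 32 mm. I redo the grasp with that correction, aiming for a reported z of -13.

>>> arm_command(steps=[0,0,-0.03,0,0,0,-0.06,0,0,0,-0.015,0,-0.03,0,0,0,-0.035,0,0,0,0,0,0,0,0,0,0.035,0,0,0,0.03,0,0,0,0.016,0,0,0,0,0,0,0,0,0], grip=0.055)

```text
clock: 12.32
position: [599.7, 191.7, -11.7]
ee_rot: [0.745, -0.667, 0.0, -0.001]
contact_force: [0.0, -0.3, 0.1]
gripper_width: 55.0
grasp_force: 0.0
```

>>> arm_command(steps=[0,0,0,0,0,0,0,0,0,0,0,0,0,0,0,0,0,0,0,0], grip=0.0)

```text
clock: 12.95
position: [599.4, 191.7, -11.7]
ee_rot: [0.745, -0.667, 0.0, -0.001]
contact_force: [-0.1, 0.1, 5.6]
gripper_width: 24.3
grasp_force: 58.7
```

```bash
python3 -c "
from h import *
green();plan(598.9,191.5,-13,276.3)"
```

```text
green side 1 [200. 212.]
green top 0 
before roll [0.2 0.5 1.3] roll 0.0006
after roll [0.2 0.5 1.3] roll 0.0006
pos [599.4 191.7 -11.7] th 276.33 q [ 7.451e-01 -6.670e-01  4.000e-04 -7.000e-04] F [-1.  -0.4  5.8] w 24.2 t 13.05 j [ 0.57  0.6  -0.22  0.   -0.75 -0.46]
```

>>> arm_command(steps=[0,0,-0.001,0,0.01,0,0,0,0.02,0,0,0,0,0,0,0])

```text
clock: 13.55
position: [601.7, 159.1, -12.0]
ee_rot: [0.744, -0.668, -0.0, 0.001]
contact_force: [-0.3, -2.8, 3.1]
gripper_width: 24.3
grasp_force: 58.8
```

```bash
python3 -c "
from h import *
green();plan(598.9,191.5,-13,276.3);print(read_state()['wrist_torque'])"
```

```text
green side 2 [209.5 204. ]
green top 0 
before roll [-31.6  -0.6   1.1] roll -0.0013
after roll [-31.6  -0.7   1.1] roll -0.0013
pos [601.7 160.  -11.9] th 276.22 q [ 7.444e-01 -6.677e-01 -1.000e-04  9.000e-04] F [ 0.2 -3.2  2. ] w 24.3 t 13.65 j [ 0.52  0.6  -0.23  0.   -0.75 -0.41]
[-0.64287366 -0.01558807  0.03503387]
```

>>> arm_command(steps=[0.025,0,0,0,0.025,0,0,0,0.025,0,0,0,0.025,0,0,0,0.02,0,0,0,0,0,0,0,0,0,0,0])

```text
clock: 14.52
position: [615.0, 42.6, -12.2]
ee_rot: [0.745, -0.667, -0.0, 0.0]
contact_force: [0.4, -0.3, -1.9]
gripper_width: 24.0
grasp_force: 58.9
```

```bash
python3 - <<'E'
from h import *
green();plan(598.9,191.5,-13,276.3);print(read_state()['wrist_torque'])
a=get_image('side')[:,:,::-1];b=get_image('top')[:,:,::-1]
f=lambda x:(255*(x/255.)**.6).astype(np.uint8)
A=cv2.resize(f(a[130:260,170:300]),None,fx=3,fy=3,interpolation=2);B=cv2.resize(f(b[120:250,190:320]),None,fx=3,fy=3,interpolation=2)
cv2.imwrite('pics/c5.png',np.hstack([A,B]))
E
```

```text
green side 5 [239.2 176. ]
green top 0 
before roll [-149.3   -0.3    1.1] roll 0.0009
after roll [-149.3   -0.2    1.1] roll 0.0009
pos [615.1  43.  -11.9] th 276.35 q [ 7.452e-01 -6.668e-01 -1.000e-04  1.000e-04] F [ 0.8  0.8 -1.9] w 24.4 t 14.62 j [ 0.33  0.59 -0.25 -0.   -0.73 -0.22]
[-0.04178561 -0.06215281  0.02507332]
```

View pics/c5.png

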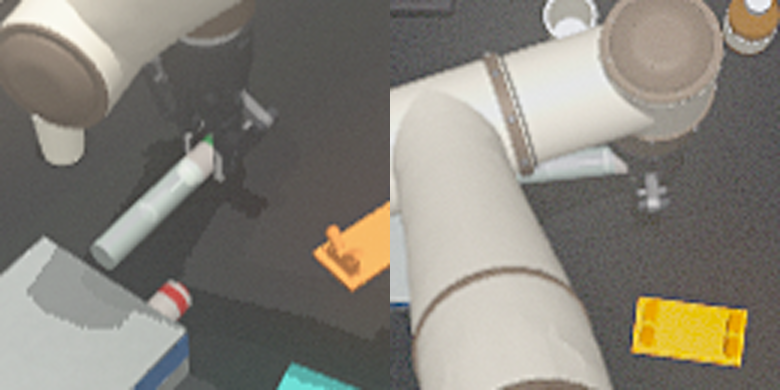

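The lamp is fully out: the side view shows it level, with its glass tip at about (204,214) clear of the store mouth and the red lamp untouched. Now to the rest.

>>> arm_command(steps=[0,0,-0.025,0,0,0,-0.045,0,0,0,0,0.113,0,0,0,0.1145,0,0,0,0])

```text
clock: 15.35
position: [615.0, 42.8, 58.3]
ee_rot: [-0.665, 0.747, 0.0, 0.0]
contact_force: [-1.0, 0.7, -0.9]
gripper_width: 24.6
grasp_force: 59.1
```

```bash
python3 - <<'E'
from h import *
p=[615.1-.110*145,43+.994*145]
for z in(30,38,46):print(z,proj('side',p+[z]))
plan(451.4,-62.8,58,263.3)
E
```

```text
30 [203.7 216.9]
38 [203.5 214.9]
46 [203.2 212.8]
before roll [123.8 150.4   0.3] roll 0.0014
after roll [124.  150.2   0.3] roll 0.0014
pos [615.   42.8  58.3] th 263.38 q [-0.6651  0.7468  0.      0.    ] F [-1.   0.7 -0.9] w 24.6 t 15.35 j [ 0.33  0.5  -0.19 -0.   -0.88 -0.45]
```

>>> arm_command(steps=[0.03,0.037,0,0,0.032,0.038,0,0,0.032,0.038,0,0,0.03,0.037,0,0,0,0,0.03,0,0,0,0.025,0,0,0,0.005,0,0,0,0,0])

```text
clock: 16.35
position: [452.1, -63.0, -1.6]
ee_rot: [-0.665, 0.747, -0.0, -0.0]
contact_force: [-0.5, 0.3, -1.2]
gripper_width: 24.4
grasp_force: 59.2
```

```bash
python3 - <<'E'
from h import *
plan(451.4,-62.8,-10,263.3)
a=get_image('side')[:,:,::-1];b=get_image('top')[:,:,::-1];np.save('pics/a.npy',a);np.save('pics/b.npy',b)
f=lambda x:(255*(x/255.)**.7).astype(np.uint8)
def bl(im,x0,y0,x1,y1,s):return cv2.resize(f(im[y0:y1,x0:x1]),None,fx=s,fy=s,interpolation=2)
cv2.imwrite('pics/c6.png',np.hstack([bl(a,240,150,340,250,4),bl(b,250,180,350,280,4)]))
E
```

```text
before roll [-0.1  0.7  8.4] roll 0.0009
after roll [-0.1  0.7  8.4] roll 0.0009
pos [452.1 -63.   -1.6] th 263.35 q [-6.649e-01  7.469e-01 -1.000e-04 -1.000e-04] F [-0.5  0.3 -1.2] w 24.4 t 16.35 j [ 0.22  0.37 -0.64  0.   -0.55 -0.34]
```

>>> arm_command(steps=[0,0.0007,0.004,0,0,0,0.003,0,0,0,0,0,0,0,0,0])

```text
clock: 16.95
position: [451.7, -63.0, -8.5]
ee_rot: [-0.664, 0.747, -0.0, 0.001]
contact_force: [1.5, 0.7, 0.1]
gripper_width: 24.2
grasp_force: 59.5
```

>>> arm_command(steps=[0,0,0.001,0,0,0,0,0,0,0,0,0])

```text
clock: 17.32
position: [452.1, -63.0, -9.3]
ee_rot: [-0.664, 0.747, -0.001, 0.001]
contact_force: [2.5, -1.3, 4.5]
gripper_width: 24.5
grasp_force: 59.7
```

>>> arm_command(steps=[0,0,0,0,0,0,0,0,0,0,0,0,0,0,-0.03,0,0,0,-0.05,0,-0.04,0,0,0,-0.037,0,0,0,0,0,0,0], grip=0.055)

```text
clock: 18.32
position: [460.2, 15.0, 70.3]
ee_rot: [-0.666, 0.746, -0.0, 0.0]
contact_force: [0.4, 0.0, -1.4]
gripper_width: 55.2
grasp_force: 0.0
```

```bash
python3 - <<'E'
from h import *
plan(460.4,13.7,-9,263.3)
for n in('side','top'):
    im=get_image(n);cv2.imwrite('pics/r_%s.png'%n,im[:,:,::-1]);im=im.astype(int)
    m=(im[...,1]>im[...,0]+30)&(im[...,1]>im[...,2]+20);v,u=np.nonzero(m);k=(u>240);print(n,k.sum(),u[k].mean(),v[k].mean())
d=np.array([np.cos(np.radians(83.3)),np.sin(np.radians(83.3))])
for x in(-80,-67):
    q=np.array([459,1.8])+d*x;print(x,[proj(n,[*q,z]) for n in('side','top') for z in (40,50)])
E
```

```text
before roll [ 1.3 -0.3 79.3] roll 0.0026
after roll [ 1.3 -0.4 79.3] roll 0.0026
pos [460.2  15.   70.3] th 263.45 q [-6.655e-01  7.464e-01 -0.000e+00  1.000e-04] F [ 0.4  0.  -1.4] w 55.2 t 18.32 j [ 0.39  0.26 -0.56 -0.   -0.76 -0.5 ]
side 22 317.1818181818182 188.86363636363637
top 51 316.05882352941177 231.92156862745097
-80 [array([318. , 187.1]), array([318.4, 184.5]), array([319.7, 232.7]), array([320.3, 232.4])]
-67 [array([314.4, 189.5]), array([314.8, 186.9]), array([314.9, 232.2]), array([315.4, 231.8])]
```

>>> arm_command(steps=[0.0013,0,0.04,0,0,0,0.03,0,0,0,0.011,0,0,0,0,0,0,0,0,0])

```text
clock: 19.05
position: [460.7, 12.2, -9.9]
ee_rot: [-0.664, 0.747, -0.0, 0.001]
contact_force: [0.4, 0.2, -0.5]
gripper_width: 54.6
grasp_force: 0.0
```

>>> arm_command(steps=[0,0,0,0,0,0,0,0,0,0,0,0,0,0,0,0,0,0,0,0], grip=0.0)

```text
clock: 19.68
position: [462.5, 12.8, -9.4]
ee_rot: [-0.665, 0.747, -0.001, 0.002]
contact_force: [4.5, -2.5, 6.2]
gripper_width: 24.1
grasp_force: 58.9
```

>>> arm_command(steps=[0,0,-0.01,0,0,0,-0.04,0,0,0,-0.04,0,0,0,0,0.0314,0,0,0,0])

```text
clock: 20.3
position: [458.0, 11.8, 78.4]
ee_rot: [-0.652, 0.758, 0.001, -0.001]
contact_force: [-0.3, 0.2, -2.4]
gripper_width: 24.6
grasp_force: 59.2
```

```bash
python3 - <<'E'
from h import *
th=81.45;d=np.array([np.cos(np.radians(th)),np.sin(np.radians(th))]);H=np.array([506.57,-281.32])
# start with lamp base 15 mm before hood mouth: base x=-21 -> mid 59 -> grasp (lamp +12) x=71 
q=H+d*71;print(q);plan(*q,80,th+180)
E
```

```text
[ 517.12574281 -211.10905859]
before roll [211.6 -91.7  -1.6] roll -0.0003
after roll [211.6 -91.6  -1.6] roll -0.0003
pos [458.   11.8  78.4] th 261.43 q [-0.6523  0.758   0.0009 -0.0013] F [-0.3  0.2 -2.4] w 24.6 t 20.3 j [ 0.38  0.24 -0.55 -0.   -0.78 -0.53]
```

At lamp coordinate +12 the fingers would be over the clip when the base enters the hood. I therefore put the lamp back on the rest and take it about 20 mm nearer the base, still on the glass.

```bash
python3 -c "
from h import *
plan(462.3,12.6,-7,263.3)"
```

```text
before roll [-1.5 -4.1 85.4] roll -0.0326
after roll [-1.3 -4.2 85.4] roll -0.0326
pos [458.   11.8  78.4] th 261.43 q [-0.6523  0.758   0.0009 -0.0013] F [-0.3  0.2 -2.4] w 24.6 t 20.3 j [ 0.38  0.24 -0.55 -0.   -0.78 -0.53]
```

>>> arm_command(steps=[0,0,0,-0.0326,-0.0013,-0.0042,0.02,0,0,0,0.04,0,0,0,0.02,0,0,0,0.004,0,0,0,0,0,0,0,0,0])

```text
clock: 21.18
position: [464.9, 13.1, -4.1]
ee_rot: [-0.665, 0.747, -0.0, 0.001]
contact_force: [-0.7, -0.1, -1.5]
gripper_width: 24.4
grasp_force: 59.2
```

>>> arm_command(steps=[0,0.0025,0,0,0,0,0.003,0,0,0,0.0015,0,0,0,0,0,0,0,0,0])

```text
clock: 21.8
position: [462.2, 13.3, -9.1]
ee_rot: [-0.665, 0.747, -0.0, 0.0]
contact_force: [-0.0, 0.1, 0.8]
gripper_width: 23.9
grasp_force: 59.6
```

>>> arm_command(steps=[0,0,0,0,0,0,0,0,0,0,0,0,0.01,0,0,0,0.01,0,0,0,0,0,0,0], grip=0.05)

```text
clock: 22.55
position: [459.0, -7.6, -9.3]
ee_rot: [-0.664, 0.748, 0.0, -0.0]
contact_force: [0.5, 0.1, -0.2]
gripper_width: 50.4
grasp_force: 0.0
```

>>> arm_command(steps=[0,0,0,0,0,0,0,0,0,0,0,0,0,0,0,0,0,0,0,0], grip=0.0)

```text
clock: 23.18
position: [459.8, -6.7, -9.0]
ee_rot: [-0.665, 0.747, -0.0, 0.0]
contact_force: [1.1, -3.1, 3.7]
gripper_width: 24.2
grasp_force: 58.7
```

>>> arm_command(steps=[0,0,-0.01,0,0,0,-0.04,0,0,0,-0.04,0,0,0,0,0.0326,0,0,0,0,0,0,0,0])

```text
clock: 23.92
position: [458.1, -6.9, 79.4]
ee_rot: [-0.653, 0.758, 0.001, -0.001]
contact_force: [-0.6, 0.5, -1.9]
gripper_width: 24.2
grasp_force: 59.1
```

```bash
python3 - <<'E'
from h import *
th=81.45;d=np.array([np.cos(np.radians(th)),np.sin(np.radians(th))]);H=np.array([508.,-281.3])
q=H+d*52;print(q);plan(*q,80,th+180)   # lamp base ~ x=-20
# base position in rest images (top only, ring) already measured
E
```

```text
[ 515.73096656 -229.87790207]
before roll [212.  -90.   -0.6] roll 0.0004
after roll [211.9 -90.1  -0.6] roll 0.0004
pos [458.1  -6.9  79.4] th 261.47 q [-0.6526  0.7577  0.0008 -0.0015] F [-0.6  0.5 -1.9] w 24.2 t 23.93 j [ 0.34  0.24 -0.55 -0.   -0.78 -0.49]
```

>>> arm_command(steps=[0.042,-0.018,0,0,0.042,-0.018,0,0,0.042,-0.018,0,0,0.042,-0.018,0,0,0.043,-0.017,0,0,0,0,0,0,0,0,0,0])

```text
clock: 24.8
position: [514.9, -228.2, 79.2]
ee_rot: [-0.652, 0.758, 0.001, -0.001]
contact_force: [-1.2, 0.6, -1.2]
gripper_width: 24.3
grasp_force: 59.2
```

```bash
python3 - <<'E'
from h import *
plan(515.73,-229.88,80,261.45)
a=get_image('side')[:,:,::-1];b=get_image('top')[:,:,::-1]
f=lambda x:(255*(x/255.)**.8).astype(np.uint8)
def bl(im,x0,y0,x1,y1,s):
    c=cv2.resize(f(im[y0:y1,x0:x1]),None,fx=s,fy=s,interpolation=2)
    for k in range(-(-x0//10)*10,x1,10):cv2.line(c,((k-x0)*s,0),((k-x0)*s,5),(0,255,255),1);cv2.putText(c,str(k),((k-x0)*s,14),0,.33,(0,255,255),1)
    for k in range(-(-y0//10)*10,y1,10):cv2.line(c,(0,(k-y0)*s),(5,(k-y0)*s),(0,255,255),1);cv2.putText(c,str(k),(7,(k-y0)*s+4),0,.33,(0,255,255),1)
    return c
cv2.imwrite('pics/c7.png',np.hstack([bl(a,300,90,380,180,5),bl(b,350,160,430,250,5)]))
E
```

```text
before roll [ 1.5 -1.  -0.8] roll -0.0003
after roll [ 1.5 -1.  -0.8] roll -0.0003
pos [ 514.9 -228.2   79.2] th 261.43 q [-0.6523  0.758   0.0014 -0.0009] F [-1.2  0.6 -1.2] w 24.3 t 24.8 j [-0.13  0.4  -0.3  -0.   -0.87 -0.02]
```

View pics/c7.png

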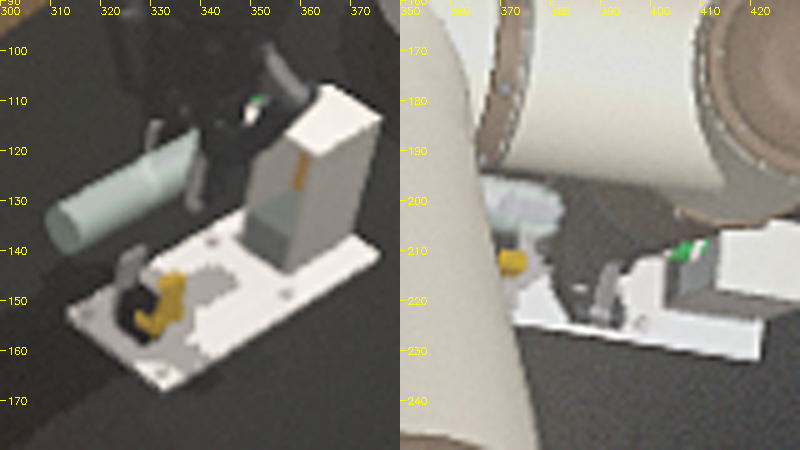

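The side view shows the lamp above the holder: glass tip centre at about (312.5,136), jaw top at (334.5,146), hood mouth edges at (350,120) and (358,120). In the top view the green end is at about (406,209), beside the roof. I compare these with the projections.

```bash
python3 - <<'E'
from h import *
p=read_state()['position'];d=np.array([.1487,.989,0]);P=np.array([p[0],p[1],p[2]+49.5])
for g in(-8,-6):
    print(g,'tip',proj('side',P+d*(80-g)),'base',proj('side',P-d*(80+g)),proj('top',P-d*(80+g)),'ring',proj('side',P-d*(67+g)),proj('top',P-d*(67+g)))
def lo(k): # lamp silhouette sides in top at given x
    n=np.array([d[1],-d[0],0]);return [proj('top',P+d*k+n*s*13) for s in(1,-1)]
print(lo(40))
def tri(a,b):
    o1,d1=ray('side',*a);o2,d2=ray('top',*b)
    k=np.linalg.lstsq(np.stack([d1,-d2],1),o2-o1,rcond=None)[0];p,q=o1+k[0]*d1,o2+k[1]*d2;return np.round((p+q)/2,1),np.linalg.norm(p-q)
print('jaw',tri((334,146),(371.8,212)))
im=get_image('side').astype(int);t=get_image('top').astype(int)
for n,i in(('side',im),('top',t)):
    m=(i[...,0]>i[...,2]+70)&(i[...,1]>i[...,2]+45);v,u=np.nonzero(m[:, :]);k=(u>315)&(u<390)&(v>120)&(v<235);print(n,k.sum(),u[k].mean(),v[k].mean(),u[k].min(),u[k].max(),v[k].min(),v[k].max())
E
```

```text
-8 tip [312.6 135.3] base [355.5 111.1] [410.8 207.2] ring [352.2 113. ] [405.9 206.4]
-6 tip [313.1 135. ] base [356.  110.8] [411.6 207.3] ring [352.7 112.7] [406.6 206.5]
[array([368.4, 195.5]), array([367.3, 205.6])]
jaw (array([ 502.9, -215.7,   57.8]), np.float64(0.15813266771899243))
side 61 332.75409836065575 150.24590163934425 327 336 144 156
top 33 358.3939393939394 191.06060606060606 316 374 122 214
```

>>> arm_command(steps=[0.0115,0,0,0,0,0,0.012,0,0,0,0.004,0,0,0,0.004,0,0,0,0,0])

```text
clock: 25.62
position: [514.2, -239.8, 60.2]
ee_rot: [-0.653, 0.758, 0.0, -0.0]
contact_force: [-0.2, 0.3, -1.6]
gripper_width: 24.4
grasp_force: 59.2
```

>>> arm_command(steps=[0,0,0.01,0,0,0,0.01,0,0,0,0.008,0,0,0,0.005,0,0,0,0,0,0,0,0,0])

```text
clock: 26.38
position: [514.7, -240.0, 27.9]
ee_rot: [-0.653, 0.758, -0.0, 0.0]
contact_force: [0.6, 0.1, -0.7]
gripper_width: 24.4
grasp_force: 59.2
```

```bash
cat >> h.py <<'E'
def seat(H=(507.,-281.3)):
    s=read_state();d=s['position'][:2]-H
    print('seat',np.round([d[0]*.1487+d[1]*.989,-d[0]*.989+d[1]*.1487],1),'axis z',round(s['position'][2]+49.5-46,1))
E
python3 -c "
from h import *
seat();plan(514,-242,25.5,261.45);print(read_state()['wrist_torque'])"
```

```text
seat [42.  -1.5] axis z 31.4
before roll [2.1 0.4 2.4] roll 0.0004
after roll [2.1 0.4 2.4] roll 0.0004
pos [ 514.7 -240.    27.9] th 261.48 q [-6.526e-01  7.577e-01 -2.000e-04  1.000e-04] F [ 0.6  0.1 -0.7] w 24.4 t 26.38 j [-0.15  0.47 -0.35  0.   -0.76  0.  ]
[-0.03204261 -0.01923658  0.04919043]
```

>>> arm_command(steps=[0,0.001,0.0015,0,0.004,0,0,0,0.006,0,0,0,0.006,0,0,0,0,0,0,0])

```text
clock: 27.0
position: [510.9, -256.2, 26.2]
ee_rot: [-0.652, 0.758, -0.0, 0.0]
contact_force: [0.1, 0.8, -1.0]
gripper_width: 24.4
grasp_force: 59.2
```

```bash
python3 -c "
from h import *
seat();print(read_state()['wrist_torque'])"
```

```text
seat [25.4 -0.1] axis z 29.7
[-0.01448937 -0.05864873 -0.02714481]
```

>>> arm_command(steps=[0.003,0,0,0,0.0035,0,0,0,0,0,0,0,0,0,0,0])

```text
clock: 27.5
position: [510.1, -262.0, 26.2]
ee_rot: [-0.653, 0.758, 0.0, 0.0]
contact_force: [0.1, 0.4, -0.8]
gripper_width: 24.1
grasp_force: 59.2
```

```bash
python3 -c "
from h import *
seat();print(read_state()['wrist_torque'])"
```

```text
seat [19.6 -0.2] axis z 29.7
[-0.00891096  0.04144186 -0.03770131]
```

>>> arm_command(steps=[0.002,0,0,0,0,0,0,0])

```text
clock: 27.75
position: [509.8, -264.1, 26.2]
ee_rot: [-0.653, 0.758, -0.0, 0.0]
contact_force: [0.6, 1.2, -1.5]
gripper_width: 24.6
grasp_force: 59.2
```

>>> arm_command(steps=[0.0025,0,0,0,0,0,0,0])

```text
clock: 28.0
position: [509.4, -266.6, 26.2]
ee_rot: [-0.652, 0.758, 0.0, -0.0]
contact_force: [0.3, 0.2, -2.2]
gripper_width: 24.3
grasp_force: 59.2
```

>>> arm_command(steps=[0.0025,0,0,0,0,0,0,0])

```text
clock: 28.25
position: [509.0, -269.1, 26.2]
ee_rot: [-0.652, 0.758, -0.0, 0.0]
contact_force: [0.3, -0.2, -2.3]
gripper_width: 24.3
grasp_force: 59.2
```

>>> arm_command(steps=[0.0025,0,0,0,0,0,0,0])

```text
clock: 28.5
position: [508.6, -271.6, 26.2]
ee_rot: [-0.652, 0.758, 0.0, -0.0]
contact_force: [-0.9, 0.6, -1.8]
gripper_width: 24.4
grasp_force: 59.2
```

>>> arm_command(steps=[0.0025,0,0,0,0,0,0,0])

```text
clock: 28.75
position: [508.3, -274.0, 26.2]
ee_rot: [-0.652, 0.758, -0.0, 0.0]
contact_force: [-0.0, 0.1, -1.4]
gripper_width: 24.2
grasp_force: 59.2
```

>>> arm_command(steps=[0.0025,0,0,0,0,0,0,0])

```text
clock: 29.0
position: [507.9, -276.5, 26.2]
ee_rot: [-0.652, 0.758, -0.0, -0.0]
contact_force: [-0.9, -0.8, -1.6]
gripper_width: 24.4
grasp_force: 59.2
```

>>> arm_command(steps=[0.0025,0,0,0,0,0,0,0])

```text
clock: 29.25
position: [507.6, -279.0, 26.2]
ee_rot: [-0.652, 0.758, -0.0, 0.0]
contact_force: [0.1, -0.3, -0.7]
gripper_width: 24.2
grasp_force: 59.2
```

>>> arm_command(steps=[0.0025,0,0,0,0,0,0,0])

```text
clock: 29.5
position: [507.2, -281.3, 26.2]
ee_rot: [-0.653, 0.758, 0.0, 0.0]
contact_force: [0.5, 0.7, -1.5]
gripper_width: 24.3
grasp_force: 59.2
```

>>> arm_command(steps=[0.0025,0,0,0,0,0,0,0])

```text
clock: 29.75
position: [507.0, -282.2, 26.0]
ee_rot: [-0.653, 0.758, 0.001, 0.001]
contact_force: [1.5, 7.2, 0.0]
gripper_width: 23.9
grasp_force: 59.2
```

Contact: 7 N along the lamp at seat x about -0.8, so the lamp's middle is at about +7, which is within range. I ease off and lower towards the jaw.

>>> arm_command(steps=[-0.002,0,0,0,0,0,0.004,0,0,0,0.003,0,0,0,0,0,0,0,0,0])

```text
clock: 30.38
position: [507.3, -282.0, 19.3]
ee_rot: [-0.652, 0.758, -0.0, 0.0]
contact_force: [0.6, -0.5, -1.1]
gripper_width: 24.0
grasp_force: 59.3
```

```bash
python3 -c "
from h import *
seat();print(read_state()['wrist_torque'])"
```

```text
seat [-0.7 -0.4] axis z 22.8
[-0.0852122  -0.16708923 -0.00577593]
```

>>> arm_command(steps=[0,0,0.002,0,0,0,0,0,0,0,0,0])

```text
clock: 30.75
position: [507.9, -282.1, 17.7]
ee_rot: [-0.653, 0.758, -0.001, 0.0]
contact_force: [1.5, -1.2, 1.8]
gripper_width: 24.3
grasp_force: 59.5
```

```bash
python3 -c "
from h import *
seat();print(read_state()['wrist_torque'])"
```

```text
seat [-0.7 -1. ] axis z 21.2
[-0.07165219 -0.42203478 -0.0665463 ]
```

>>> arm_command(steps=[0,0,0.0015,0,0,0,0.0015,0,0,0,0,0])

```text
clock: 31.12
position: [507.8, -281.9, 14.4]
ee_rot: [-0.653, 0.758, -0.001, 0.0]
contact_force: [2.4, -1.5, 1.3]
gripper_width: 24.1
grasp_force: 59.7
```

```bash
python3 -c "
from h import *
seat();print(read_state()['wrist_torque'])"
```

```text
seat [-0.5 -0.9] axis z 17.9
[ 0.13510772 -0.7464784  -0.14549198]
```

>>> arm_command(steps=[0,0,0.002,0,0,0,0.002,0,0,0,0,0])

```text
clock: 31.5
position: [507.7, -281.9, 10.1]
ee_rot: [-0.653, 0.758, -0.0, 0.0]
contact_force: [4.7, -0.6, 2.0]
gripper_width: 24.4
grasp_force: 59.8
```

```bash
python3 -c "
from h import *
seat();print(read_state()['wrist_torque'])"
```

```text
seat [-0.5 -0.8] axis z 13.6
[-0.02298585 -1.19543179 -0.24524681]
```

>>> arm_command(steps=[0,0,0.002,0,0,0,0.002,0,0,0,0,0])

```text
clock: 31.88
position: [507.4, -281.8, 5.9]
ee_rot: [-0.652, 0.758, -0.0, 0.0]
contact_force: [4.9, -0.7, 0.5]
gripper_width: 24.4
grasp_force: 59.7
```

```bash
python3 -c "
from h import *
seat();print(read_state()['wrist_torque'])"
```

```text
seat [-0.5 -0.5] axis z 9.4
[-0.15577521 -1.42283164 -0.27357961]
```

>>> arm_command(steps=[0,0,0.002,0,0,0,0.002,0,0,0,0,0])

```text
clock: 32.25
position: [507.1, -281.7, 1.4]
ee_rot: [-0.653, 0.758, 0.0, 0.0]
contact_force: [5.9, -1.2, -2.0]
gripper_width: 24.0
grasp_force: 59.6
```

```bash
python3 - <<'E'
from h import *
seat();print(read_state()['wrist_torque'])
i=get_image('side').astype(int);m=(i[...,0]>i[...,2]+70)&(i[...,1]>i[...,2]+45);v,u=np.nonzero(m);k=(u>315)&(u<390)&(v>120)&(v<235);print(k.sum(),u[k].mean(),v[k].mean(),u[k].min(),u[k].max(),v[k].min(),v[k].max())
d=np.array([.1487,.989]);
for z in(46,56,66):print(z,proj('side',[*(np.array([507,-281.3])+d*87.5),z]))
cv2.imwrite('pics/s8.png',i[:,:,::-1])
# glass tip: local brightness map
print(i[130:165:2,300:345:3].sum(2)//3)
E
```

```text
seat [-0.4 -0.2] axis z 4.9
[-0.34568537 -1.52076332 -0.2477164 ]
56 333.14285714285717 150.69642857142858 327 337 145 156
46 [323.9 150. ]
56 [324.4 147.4]
66 [324.8 144.7]
[[ 38  40  39  40  40  41  42  42  41  41  41  42  41  67  29]
 [ 40  42  40  41  41  42  38  40  42  43  42  44  42  84  37]
 [ 40  39  38  38  40  43  42  42  43  41  43  42  42  96 155]
 [ 40  40  37  40  40  40  42  41  41  32  34  34 109 185 178]
 [ 37  41  42  39  41  41  43  41  31  32  26 113 176 189 176]
 [ 39  40  40  41  41  39  42  40  48 108 124 191 200 173 154]
 [ 39  40  41  41  40  42  44  32  90 181 193 216 204 148 144]
 [ 41  39  42  40  41  36  31  40 184 192 216 205 165 139 140]
 [ 38  38  40  38  38  31  32  75 124 173 200 144 138 147 146]
 [ 39  39  38  29  30  26  26 130  86 145 125 128  94 147 149]
 [ 41  36  29  30  26  55 146 137  79 106  62  85  96 151 146]
 [ 32  28  30  25  21 157 122 145  71  70  19  90 103 148 147]
 [ 29  27  26  29  27 126 146 150  19  80  83  84 134 147 142]
 [ 28  30  29  27  27  18 133 148  93  20  85 141 182 220 229]
 [ 26  26  25  28  29  30  38 134 151  75  98 145 226 226 225]
 [ 24  29  29  28  30  29  27  65 144 146 143 221 225 229 239]
 [ 29  27  27  25  27  27  31  28  76 227 227 221 223 241 112]
 [ 28  28  24  31  27  30  30  30  31  76 217 174 239  99  43]][ WARN:0@0.375] global loadsave.cpp:1063 imwrite_ Unsupported depth image for selected encoder is fallbacked to CV_8U.
```

The jaw is still riding under the glass end: its tip sits about 15 mm high and the base is down. I release, rise, shut the fingers, move to x about 43 (clear of hood and clip) and press.

>>> arm_command(steps=[0,0,0,0,0,0,0,0,0,0,0,0,0,0,0,0,0,0,-0.03,0,0,0,-0.04,0,-0.044,0,0,0,0,0,0,0], grip=0.05)

```text
clock: 33.3
position: [513.8, -236.5, 72.9]
ee_rot: [-0.654, 0.757, -0.0, 0.0]
contact_force: [-0.8, -0.2, 0.3]
gripper_width: 49.6
grasp_force: 0.0
```

>>> arm_command(steps=[0,0,0.005,0,0,0,0.005,0,0,0,0,0,0,0,0,0,0,0,0,0], grip=0.0)

```text
clock: 33.92
position: [513.7, -238.5, 62.2]
ee_rot: [-0.652, 0.758, -0.0, 0.0]
contact_force: [0.1, 0.4, 0.2]
gripper_width: 0.0
grasp_force: 0.0
```

```bash
cat >> h.py <<'E'
def tip():
    i=get_image('side');np.save('pics/now.npy',i);g=i.astype(int).sum(2)//3
    print(g[132:160:2,312:342:2])
    i=i.astype(int);m=(i[...,0]>i[...,2]+70)&(i[...,1]>i[...,2]+45);v,u=np.nonzero(m);k=(u>315)&(u<345)&(v>120)&(v<235);print('yellow',k.sum(),u[k].mean(),v[k].mean(),u[k].min(),u[k].max(),v[k].min(),v[k].max())
E
python3 -c "
from h import *
seat();plan(513,-239,50,261.45);tip()"
```

```text
seat [43.3 -0.3] axis z 65.7
before roll [ 0.6  0.6 12.2] roll -0.0
after roll [ 0.6  0.6 12.2] roll -0.0
pos [ 513.7 -238.5   62.2] th 261.45 q [-0.6524  0.7579 -0.      0.    ] F [0.1 0.4 0.2] w 0.0 t 33.92 j [-0.15  0.42 -0.32  0.   -0.83 -0.  ]
[[ 42  42  42  43  41  42  42  46  45  44  44  43  80  68  42]
 [ 41  40  43  42  41  44  43  45  42  44  43  44  43  37 107]
 [ 41  42  42  43  41  41  43  43  44  43  44  40  64 162 219]
 [ 41  40  43  43  44  43  44  40  49  39  61 138 186 205 191]
 [ 42  42  43  43  46  41  56 103 111 132 189 231 197 176 182]
 [ 44  37  33  32  31  27 101 156 180 197 222 230 214 157 152]
 [ 31  31  32  32  32  96 188 197 214 219 213 140 180 183 154]
 [ 31  33  32  34  71  87 142 192 186 205 124 117 107 139 150]
 [ 30  33  31  28 123 128  88 143 136 127  98  97  99 151 150]
 [ 31  25 102 150 146 118  82  93  95  63  83  93 121 155 150]
 [ 27 172 121 125 151 110  79  62  60  22  92  91 112 151 150]
 [ 25  70 130 149 149 128  18  31 102  87  92 113 139 151 149]
 [ 30  28  60 135 151 152  96  24  29  81 105 153 152 149 147]
 [ 29  31  29  39 114 150 153 130  27  99 148 149 149 152 150]]
yellow 57 332.859649122807 150.43859649122808 327 336 144 156
```

>>> arm_command(steps=[0,0,0.008,0,0,0,0.004,0,0,0,0,0])

```text
clock: 34.35
position: [513.2, -238.2, 49.6]
ee_rot: [-0.653, 0.758, 0.001, -0.0]
contact_force: [0.4, -0.1, 0.4]
gripper_width: -0.0
grasp_force: 0.0
```

>>> arm_command(steps=[0,0,0.003,0,0,0,0,0])

```text
clock: 34.6
position: [513.5, -238.2, 47.0]
ee_rot: [-0.653, 0.758, 0.0, -0.0]
contact_force: [0.2, -0.4, -0.2]
gripper_width: 0.1
grasp_force: 0.0
```

>>> arm_command(steps=[0,0,0.003,0,0,0,0,0])

```text
clock: 34.85
position: [513.5, -238.2, 44.0]
ee_rot: [-0.653, 0.758, 0.0, -0.0]
contact_force: [0.2, -0.1, 0.3]
gripper_width: -0.5
grasp_force: 0.0
```

>>> arm_command(steps=[0,0,0.003,0,0,0,0,0])

```text
clock: 35.1
position: [513.4, -238.2, 40.9]
ee_rot: [-0.653, 0.758, 0.0, -0.0]
contact_force: [0.2, -0.1, 0.2]
gripper_width: 0.0
grasp_force: 0.0
```

>>> arm_command(steps=[0,0,0.002,0,0,0,0,0])

```text
clock: 35.35
position: [513.5, -238.2, 39.0]
ee_rot: [-0.653, 0.758, 0.0, -0.0]
contact_force: [0.6, -0.8, 0.3]
gripper_width: -0.1
grasp_force: 0.0
```

>>> arm_command(steps=[0,0,0.001,0,0,0,0,0])

```text
clock: 35.6
position: [513.6, -238.3, 38.2]
ee_rot: [-0.653, 0.758, 0.0, -0.0]
contact_force: [0.2, 0.2, 0.4]
gripper_width: -0.2
grasp_force: 0.0
```

>>> arm_command(steps=[0,0,0.002,0,0,0,0,0])

```text
clock: 35.85
position: [513.5, -238.3, 36.0]
ee_rot: [-0.653, 0.758, 0.0, -0.0]
contact_force: [0.5, -0.1, 0.2]
gripper_width: 0.1
grasp_force: 0.0
```

>>> arm_command(steps=[0,0,0.002,0,0,0,0,0])

```text
clock: 36.1
position: [513.5, -238.2, 34.0]
ee_rot: [-0.653, 0.758, 0.0, -0.0]
contact_force: [0.0, -0.2, -0.2]
gripper_width: 0.2
grasp_force: 0.0
```

>>> arm_command(steps=[0,0,0.002,0,0,0,0,0])

```text
clock: 36.35
position: [513.5, -238.2, 32.0]
ee_rot: [-0.653, 0.758, 0.0, -0.0]
contact_force: [-0.1, -0.3, -0.1]
gripper_width: -0.2
grasp_force: 0.0
```

>>> arm_command(steps=[0,0,0.0015,0,0,0,0,0])

```text
clock: 36.6
position: [513.6, -238.2, 30.6]
ee_rot: [-0.653, 0.758, 0.0, -0.0]
contact_force: [-0.3, -0.6, 0.5]
gripper_width: -0.3
grasp_force: 0.0
```

>>> arm_command(steps=[0,0,0.001,0,0,0,0,0])

```text
clock: 36.85
position: [513.6, -238.3, 29.7]
ee_rot: [-0.653, 0.758, 0.0, -0.0]
contact_force: [0.1, 0.4, -0.1]
gripper_width: -0.3
grasp_force: 0.0
```

>>> arm_command(steps=[0,0,0.001,0,0,0,0.001,0,0,0,0,0])

```text
clock: 37.22
position: [513.6, -238.3, 27.6]
ee_rot: [-0.653, 0.758, 0.0, -0.0]
contact_force: [0.2, 0.5, -0.9]
gripper_width: 0.2
grasp_force: 0.0
```

```bash
python3 - <<'E'
from h import *
a=np.load('pics/side0.npy').astype(int);i=get_image('side')[:,:,::-1].astype(int);np.save('pics/now.npy',i)
d=np.abs(i-a).max(2)
for r in range(120,162,2):print(r,' '.join('%3d'%x for x in d[r,310:372:2]))
D=np.array([.1487,.989]);H=np.array([507,-281.3])
for x in(87.5,72,56,40):print(x,[proj('side',[*(H+D*x),z]) for z in (33,46,59)])
seat()
E
```

```text
120   2   2   2   1   3   1   1   2   8   9   8  11  12  10   7  12  13  12  12   9   6  63   7   3   5   1   5   4   2   4   4
122   3   4   2   2   2   3   1   2   3  12   7  12  13   9  10  10  12  12  14   6  20  64  28   7  42  15   3   1   3   1   2
124   4   3   4   2   2   2   4   3   2  10  11   9  10  12   9  10   8  11   6   1  14  60  58   8  18  55   2   2   2   1   2
126   4   2   3   0   3   2   3   1   2   2   4  12   9   9  10  11   9  13   6   2  33  81  63  48  26  30   1   2   1   2   2
128   1   4   1   5   3   3   2   1   4   2   0  13  13  10  12   8   8   4   6   7  78  85  93  28  68  43   3   4   2   1   1
130   1   4   3   2   2   4   2   4   1   3   4  14  69   9  11  11  13  10  11  16  91  41 128 151  71  10   4   2   2   2   2
132   3   3   1   1   2   2   1   1   1   4   2   5  14  18  15  12  13   8  66  21 110 112  98 121  70   3   3   2   1   1   2
134   3   4   1   2   3   3   3   6   2   0   2  28   9  58  13   5  23  36   9  63 141 113  73  48  24   1   1   2   2   2   1
136   2   1   3   5   4   3   1   3   1   6   1  42  24  47   1 144  36  36 
[... 1210 characters left out ...]
7  17  16   3  63  86  88  55   5   5   6  10  75  83  84  85  23   7   6   8  11   3   4   4   3   4   1   4   2   2   3
158  17  18  13  18  10  12  87  87  39   3  10   7  71  82  84  83  48  13  10   3   5   2   3   4   5   1   4   1   3   3   3
160  18  15  18  15  18  17   8  78  89  58   8  85  89  74  84  84  83  72   3   8   8   5   4   3   2   2   1   4   2   3   1
87.5 [array([323.3, 153.4]), array([323.9, 150. ]), array([324.5, 146.6])]
72 [array([327.3, 151.1]), array([327.9, 147.7]), array([328.5, 144.2])]
56 [array([331.4, 148.7]), array([332. , 145.3]), array([332.7, 141.8])]
40 [array([335.4, 146.3]), array([336. , 142.9]), array([336.7, 139.4])]
seat [43.5 -0.1] axis z 31.1
```

>>> arm_command(steps=[0,0,0.001,0,0,0,0,0])

```text
clock: 37.52
position: [513.9, -238.3, 27.0]
ee_rot: [-0.653, 0.758, -0.0, 0.0]
contact_force: [0.1, 0.5, 1.2]
gripper_width: -0.1
grasp_force: 0.8
```

>>> arm_command(steps=[0,0,0.001,0,0,0,0,0])

```text
clock: 37.78
position: [514.1, -238.4, 26.8]
ee_rot: [-0.653, 0.758, -0.001, 0.0]
contact_force: [-0.5, 0.1, 6.0]
gripper_width: 0.2
grasp_force: 3.2
```

Contact comes at exactly the seated height (lamp top 59 mm), so the lamp has already snapped in. One gentle firm press, then a light push on the glass tip to close any gap at the stop.

>>> arm_command(steps=[0,0,0.001,0,0,0,0.001,0,0,0,0,0])

```text
clock: 38.15
position: [514.4, -238.5, 26.6]
ee_rot: [-0.653, 0.757, -0.001, 0.0]
contact_force: [-4.7, 2.7, 15.7]
gripper_width: 0.2
grasp_force: 8.0
```

>>> arm_command(steps=[0,0,-0.02,0,0,0,-0.02,0,-0.03,0,0,0,-0.035,0,0,0,0,0,0,0,0,0,0.03,0,0,0,0.035,0,0,0,0,0,0,0,0,0])

```text
clock: 39.28
position: [524.1, -174.6, -0.4]
ee_rot: [-0.653, 0.758, -0.001, 0.0]
contact_force: [1.4, -0.1, 0.6]
gripper_width: -0.1
grasp_force: 0.0
```

```bash
python3 -c "
from h import *
seat()"
```

```text
seat [108.1  -1. ] axis z 3.1
```

>>> arm_command(steps=[0.004,0,0,0,0.003,0,0,0,0,0,0,0])

```text
clock: 39.65
position: [522.5, -181.3, -0.6]
ee_rot: [-0.652, 0.758, -0.0, 0.0]
contact_force: [0.5, -0.4, 0.3]
gripper_width: 0.2
grasp_force: 0.0
```

>>> arm_command(steps=[0.001,0,0,0,0,0,0,0])

```text
clock: 39.9
position: [522.1, -181.9, -1.2]
ee_rot: [-0.653, 0.758, -0.0, -0.0]
contact_force: [0.4, -0.6, -0.6]
gripper_width: -0.1
grasp_force: 0.0
```

>>> arm_command(steps=[0.001,0,0,0,0,0,0,0])

```text
clock: 40.15
position: [521.9, -182.9, -1.3]
ee_rot: [-0.653, 0.758, 0.0, -0.0]
contact_force: [0.0, 0.3, 0.3]
gripper_width: -0.0
grasp_force: 0.0
```

>>> arm_command(steps=[0.001,0,0,0,0,0,0,0])

```text
clock: 40.4
position: [521.8, -183.9, -1.3]
ee_rot: [-0.653, 0.758, 0.0, -0.0]
contact_force: [0.0, 0.8, 0.2]
gripper_width: 0.1
grasp_force: 0.1
```

>>> arm_command(steps=[0.0007,0,0,0,0,0,0,0])

```text
clock: 40.65
position: [521.7, -184.4, -1.3]
ee_rot: [-0.653, 0.758, 0.0, 0.0]
contact_force: [0.2, 1.6, -0.2]
gripper_width: -0.1
grasp_force: 0.7
```

>>> arm_command(steps=[0.0005,0,0,0,0,0,0,0])

```text
clock: 40.9
position: [521.7, -184.6, -1.3]
ee_rot: [-0.653, 0.758, 0.0, 0.0]
contact_force: [-0.2, 5.1, 1.3]
gripper_width: 0.1
grasp_force: 2.6
```

>>> arm_command(steps=[0.0005,0,0,0,0,0,0,0])

```text
clock: 41.15
position: [521.7, -184.6, -1.3]
ee_rot: [-0.653, 0.758, 0.0, 0.0]
contact_force: [-0.0, 6.7, 1.4]
gripper_width: 0.2
grasp_force: 3.7
```

The push is blocked at 6.7 N with no further motion, so the base is at the stop. I back off and check.

>>> arm_command(steps=[-0.005,0,0,0,-0.02,0,0,0,-0.02,0,0,0,0,0,-0.05,0,0,0,-0.06,0,-0.06,0,0,0,-0.06,0,0,0,0,0,0,0])

```text
clock: 42.15
position: [546.8, -19.6, 109.2]
ee_rot: [-0.655, 0.756, -0.001, 0.0]
contact_force: [-0.4, -0.7, -0.3]
gripper_width: 0.1
grasp_force: 0.0
```

```bash
python3 - <<'E'
from h import *
a=np.load('pics/side0.npy')[:,:,::-1].astype(int)
t0=np.load('pics/top0.npy')[:,:,::-1].astype(int)
for n,o,b in(('side',a,(315,345,120,165)),('top',t0,(362,380,203,220))):
    for i in(o,get_image(n).astype(int)):
        m=(i[...,0]>i[...,2]+70)&(i[...,1]>i[...,2]+45);v,u=np.nonzero(m);k=(u>b[0])&(u<b[1])&(v>b[2])&(v<b[3]);print(n,k.sum(),np.round([u[k].mean(),v[k].mean()],2),u[k].min(),u[k].max(),v[k].min(),v[k].max())
i=get_image('top').astype(int);g=i.sum(2)//3
print(g[196:226:2,354:412:3])
for x in(87,-73):print([proj('top',[507+.1487*x-.989*s,-281.3+.989*x+.1487*s,46]) for s in(-13,0,13)])
plan(520,-150,80,261.45)
E
```

```text
side 66 [332.71 150.2 ] 327 336 144 156
side 62 [332.85 150.31] 327 336 144 156
top 38 [370.18 211.97] 366 374 209 214
top 36 [370.61 212.25] 366 375 210 214
[[ 54  53  47 228 228 212 200 192  79  37  44  54  58  56  62  58  58  60
   55  60]
 [ 57  55  52 181 213 216 220 218 226 227 207 206 108  31  46  54  57  62
   61  59]
 [ 50  56  47 221 223 193 206 203 219 215 217 219 223 227 214 212 169  36
   36  55]
 [ 59  56  45 151 176 126  98 161 220 220 217 218 215 216 217 202 219 223
  219 223]
 [ 58  54  39 108 154 157 154 217 200 200 201 206 221 218 218 166 215 217
  224 145]
 [ 51  59  43 134 152 163 158 196 204 203 178 213 200 195 197 212 223 165
  107  98]
 [ 54  61  48 189 155 159 159 199 198 197 173 169 180 192 198 211 208 142
  111 104]
 [ 50  59  71 151 155 135 154 182 192 191 178 171 174 172 193 195 180 174
  218 148]
 [ 59  53 174 161 136 107 135 162 163 179 176 178 165 172 196 187 188 174
  225 173]
 [ 55  49 225 225 135  76  83 202 147 150 145 148 164 179 185 191 184 169
  224 166]
 [ 57  58 231 219 219 219 215 220 221 221 216 222 153 156 144 147 165 172
  151 147]
 [ 51  54 209 210 216 218 218 217 218 217 218 219 220 225 227 225 127  67
   92  99]
 [ 52  52 221 210 217 216 216 217 217 219 217 218 218 218 217 218 163  98
  109 107]
 [ 48  55 214 238 228 221 219 217 218 216 219 217 217 218 218 220 228 185
  135 108]
 [ 56  55  45  31  91 102 183 242 232 223 220 219 219 217 195 202 216 218
  220 227]]
[array([363.5, 201.6]), array([363. , 206.3]), array([362.4, 211.1])]
[array([420.5, 210.4]), array([420.1, 215. ]), array([419.7, 219.8])]
before roll [129.4   6.6  28.6] roll 0.0002
after roll [129.4   6.5  28.6] roll 0.0002
pos [545.7 -23.  108.6] th 261.46 q [-6.525e-01  7.578e-01 -0.000e+00 -4.000e-04] F [ 0.  -0.8 -0.7] w -0.1 t 42.3 j [ 0.26  0.34 -0.31  0.   -0.92 -0.4 ]
```

```bash
python3 -c "
from bench import *
print(job_done())"
```

```text
the job is handed in; nothing more can be done
None
```

The green-ringed lamp is fitted and the job is handed in at about 42 s. The base met the stop at about 7 N, the lamp top read the seated height when pressed with about 16 N, and the jaw looks shut in both cameras; the reported tool height was 32 mm too low, so my first grip closed on nothing until I corrected for it.

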